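# Set the hold-down screw of the reading station

## Robot

A 7-joint arm with a two-finger parallel gripper is mounted at the origin on a cart in front of the work surface, level with it; the furniture and walls round the work are solid. World frame = base frame: x ahead of the robot, y to its left, z up, the work surface at z = 0. Lengths are in m, angles in rad, forces in N, time in s.
With the tool pointing down it reaches from about 0.4 to 0.85 m from the base axis. Payload 10.4 kg.
Tool frame: the origin (TCP) lies on the centre line of the jaws, within the pads' length; the fingertips stand 8 mm ahead of it and the grasp point (between the pads) lies 11 mm behind it (r.finger_overhang is the distance from the TCP to the fingertips, in m); z points along the fingers, y is the line along which they close (so a half turn about z gives the same grasp; the last joint's range is limited). The gripper opens to 87 mm and grips with 3 to 60 N. Pads are 19 mm wide; open, the fingers measure 117 mm over their backs; the gripper's body (75 mm by 190 mm) begins 51 mm behind the grasp point.
Start: joints at [1.282, 0.332, -0.065, 1.46, 0.022, 1.35, -0.088], TCP at [0.164, -0.603, 0.231] pointing down, gripper open.
Joint ranges: [-2.6, 2.6], [-0.5, 2.12], [-1.47, 1.34], [0.16, 2.42], [-1.27, 4.41], [0.06, 2.06], [-2.6, 2.6]. Speed limits (rad/s): [2.22, 2.22, 2.79, 2.79, 3.14, 3.14, 3.14].

## Interface

Orientations are given as a unit quaternion [x, y, z, w].
In Python, from bench import r, vision gives the robot as it stands.
- The arm moves only by the tool drive_tool, never from a script. Its argument "series" is a list of rows, each a list of 2 entries, a list of its own where there are three numbers: the shift along the world's x, y, z in cm, then the turn about the world's z in degrees. A call has exactly 10 rows; each row shifts and turns the commanded pose from where the row before left it; what a row does not reach is not made up. A row lasts 1/8 s, in which the tool goes at most 62.5 mm and 10.7 degrees, less where a joint would pass 70% of its speed; a pose out of reach is approached as far as the arm can. A call with a gripper value outside its range is refused whole. "hand" is the closure, from 0 (fully open) to 1 (shut), set as the call begins (left out, the last holds). The fingers move at their own pace and stop on an object; "newtons" is the grip in N (left out, the last holds). Time passes only in rows, so rows that do not move let the fingers close, or fill a call up. It gives the time, the measured TCP pose, the force, the opening and the grip force at its end, in the units of the state.
- r.read_state(): the state, without advancing time (a new reading comes with each control period).
- vision.camera(name): name is "scene" or "side" or "wrist"; returns a dict with "color" (480x640x3 uint8, red, green, blue), "intrinsics" (3x3 intrinsics, pixels), "R" (3x3) and "t" (3): a world point X has camera coordinates R X + t; the wrist camera has in their place "mount" (4x4, takes a point from camera to tool coordinates, whose origin is the TCP and whose axes are the flange's). Camera axes: x right, y down, z forward; pixel columns grow to the right and rows downward; lengths in m; the calibration is good to about 2 mm. The wrist camera is an equidistant fisheye: a pixel r from the principal point sees the ray r / f radians off the axis. A picture is of the moment at which its call begins: read the wrist's pose just before it. There is no depth.
- r.close_job(): hands the job in; it is judged then, once.
The state is a dict: "time": time; "joint_positions": joint angles; "joint_vel": joint speeds; "joint_torque": joint torques, N m; "ee_pos": TCP position; "eef_rot": TCP orientation; "ft_force": force on the tool from outside, world axes, zero at the start; "torque": the same for the moment, N m; "width": finger opening in m; "grip_force": force on a finger pad.
Only numpy, scipy, OpenCV 4.12 (cv2) and the standard library are available. Lean on these libraries where they do the work, as an engineer would, in place of code of your own. Each camera call takes 0.05 s, during which the arm holds its last target. There are 200 camera calls.

## Task

On the reading station, turn the canister in its nest so that its boss squarely faces the reader block, and let go of it. Then turn the thumbscrew of the hold-down strap clockwise until it seats, back it off a quarter turn, and finish holding its blade still between the fingers at that setting, ready for the lock nut to be tightened. The canister stays in its nest with the boss facing the reader; leave the wrench, oil can and loose nut where they are.

Things in the scene. Friction and masses are not known exactly. Their poses are not given: they have to be found in the camera images.
- station: Fixed reading station: steel base plate 120 x 250 x 12 mm, flat on the table. Origin: centre of its underside; z up, y along its long side. On its middle line (x = 0): black reader block at the +y end, canister nest at y = +20 mm, strap clamp with thumbscrew at y = -85 mm. Position and yaw vary.
- reader_window (a point): Centre of the glass window in the reader block's face, 42 mm over the table, 53 mm from the nest's axis; the face looks along the station's -y at the canister. The block is 50 mm (x) by 40 mm (y) and its top is 62 mm over the table. Same axes as the station.
- nest (a point): Centre of the nest's floor, on the axis about which the canister turns, 12 mm over the table. The nest is a ring 8 mm high, 88 mm outside and 72 mm inside diameter, round the canister's flange (2 mm of play). Same axes as the station.
- canister: Loose upright aluminium canister, 0.3 to 0.6 kg, that turns in the nest. Origin: centre of its underside; z up; +y points through the boss. Foot flange 68 mm across, 6 mm thick; body 50 mm across up to 62 mm; then a plain round neck 46 mm across up to the flat top at 95 mm: grip it there, from above. The strap's toe over the flange stops it lifting out.
- boss_face (a point): Centre of the flat outer face of the canister's one boss, a block 16 mm wide and 30 mm high standing out of its side (26 to 56 mm over the underside); the face is 34 mm from the axis and 41 mm over the underside. At the start it points 0.5 to 2.0 rad counter-clockwise (from above) of the direction to the reader.
- thumbscrew (a joint): Turn of the thumbscrew about its vertical axis, rad: 0 is seated (hard stop); grows as it is backed off counter-clockwise seen from above (clockwise tightens). Starts 0.5 to 1.4 open, can turn to 3.1. Friction about 0.06 N m; it does not spring back or noticeably rise.
- thumb_blade (a point): Flat upright steel thumb piece of the screw, 36 mm wide (x), 9 mm thick (y), 30 mm high; pinch it across its thickness from above. This point: centre of its lower edge, on the screw's axis, 43 mm over the table; z up. Under it a lock nut (top at 38 mm) and the dark strap, 32 mm wide (top at 31 mm). At joint 0 its x axis lies 45 degrees clockwise (from above) of the station's x axis.
- adjustable_wrench: Loose steel adjustable wrench, 46 x 186 x 12 mm, lying on the robot's side of the station; bystander. Origin: centre of its underside.
- oil_can: Loose thumb oil can, 70 mm wide and 120 mm high, standing on the far side of the station; bystander. Origin: centre of its underside.
- nut_big: Loose hexagon nut, 27 x 31 x 13 mm, lying on the table beyond the screw end of the station; bystander. Origin: centre of its underside.
There are look-alikes about, which are no part of the job. What is shaped like the canister but green is not meant.

How it is judged:
By the outcome, as a careful person would: the job done as asked, in the order asked, and still so for the second after the job is handed in, while the arm keeps its last pose, push and grip.
It also fails if it takes over 45 s, if anything falls off the work surface, if the arm or the gripper's body presses on something with over 40 N, if the wrist force passes 120 N, or if a joint passes its speed limit or range.

## Working session

There is one attempt and no reset: what is moved stays moved. The work goes in short steps, Python scripts to look and compute and a tool call to move; the robot and the scene stay as the last step left them, time stands still between calls to the robot, and variables do not carry over. Pictures are saved under pics/ and viewed, at most 10 in all, crops included, and the job is handed in when it is done.

Besides the shell and the picture viewer there is one more tool, called after "Emit:" as name([rows], argument=value, ...), one row to a line, values as JSON. drive_tool: Moves the arm, as the interface text tells. Its arguments: {"type":"object","properties":{"series":{"type":"array"},"hand":{"type":"number"},"newtons":{"type":"number"}},"required":["series"]}

```bash
mkdir -p pics; python3 - <<'E'
from bench import r, vision
import cv2, numpy as np
s=r.read_state(); print(s)
for n in ("scene","side"):
    c=vision.camera(n); cv2.imwrite(f"pics/{n}0.png",c["color"][:,:,::-1]); print(n,c["intrinsics"],c["R"],c["t"])
    np.savez(f"{n}.npz",**{k:c[k] for k in("intrinsics","R","t")})
E
```

```text
{'time': 0.0, 'joint_positions': array([ 1.28240105,  0.3328748 , -0.06473074,  1.46094906,  0.02160612,
        1.34992096, -0.08852839]), 'joint_vel': array([ 7.05106617e-04, -1.36967920e-05, -3.40443500e-05,  1.19240965e-03,
       -2.17778042e-04,  2.54060515e-04, -7.17373665e-04]), 'joint_torque': array([ 1.15544492e-03, -6.23262691e+01,  2.51689920e-02, -3.89891481e+01,
       -6.14356413e-02,  3.99582752e-02,  1.22980814e-04]), 'ee_pos': array([ 0.16408057, -0.60267517,  0.2297485 ]), 'eef_rot': array([ 9.91180301e-01,  1.32518227e-01, -1.28496514e-04, -7.16644436e-04]), 'ft_force': array([-0.10143056,  1.14149296, -0.0729764 ]), 'torque': array([ 0.01373684, -0.01538463, -0.01755004]), 'grip_force': 0.0, 'width': 0.08692942469193322}
scene [[582.72150774   0.         319.30704822]
 [  0.         582.72150774 223.7978786 ]
 [  0.           0.           1.        ]] [[ 0.62554137 -0.78007283 -0.01357872]
 [-0.38266166 -0.29159677 -0.87666492]
 [ 0.67990297  0.55358623 -0.4809098 ]] [-0.34465745  0.25568024  0.65881454]
side [[516.9853504    0.         318.39018479]
 [  0.         516.9853504  235.05791206]
 [  0.           0.           1.        ]] [[ 0.92073169 -0.38970314 -0.0196116 ]
 [-0.2716752  -0.60417454 -0.74910995]
 [ 0.28008167  0.69505726 -0.66215532]] [-0.48549934  0.19514834  0.75362501]
```

View pics/scene0.png

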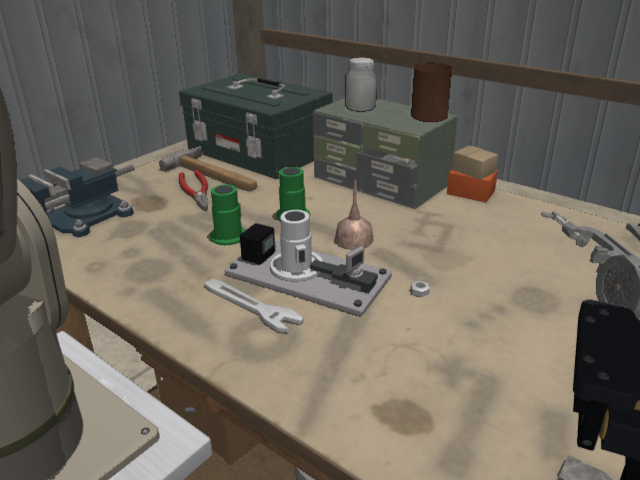

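View pics/side0.png

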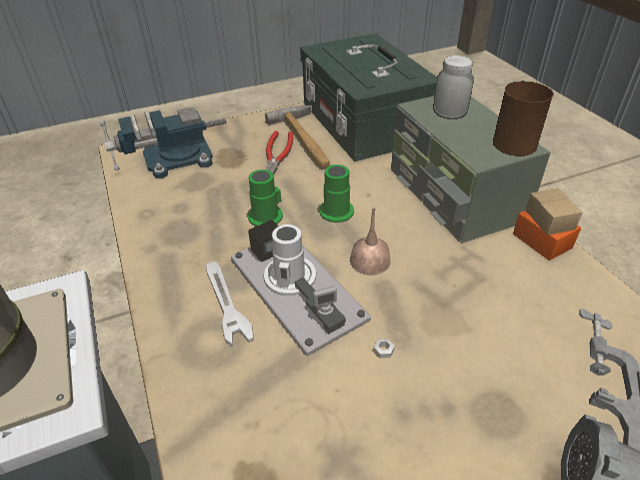

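The scene view shows three canister shapes: silver at (295,243), green at (226,213) and green at (292,193). The silver one is meant: it is not green and it stands in the nest between the reader (258,243) and the strap and blade (354,262). In the side view the silver one is at (287,257), the reader at (264,240) and the blade at (323,297). I'll confirm with one enlarged crop and measure.

```bash
cat > h.py <<'E'
import numpy as np, cv2
def ray(n,p):
    c=np.load(f"{n}.npz"); d=c["R"].T@np.linalg.inv(c["intrinsics"])@[p[0],p[1],1.]; return -c["R"].T@c["t"],d
def plane(n,p,z):
    o,d=ray(n,p); return o+d*(z-o[2])/d[2]
def tri(p,q):
    A=[];b=[]
    for n,x in(("scene",p),("side",q)):
        o,d=ray(n,x); d=d/np.linalg.norm(d); P=np.eye(3)-np.outer(d,d); A.append(P); b.append(P@o)
    return np.linalg.lstsq(np.vstack(A),np.hstack(b),rcond=None)[0]
E
python3 - <<'E'
from h import *
np.set_printoptions(precision=4,suppress=True)
print("plate side",*[plane("side",p,.012) for p in((232,255),(308,350),(369,317))])
print("plate scene",*[plane("scene",p,.012) for p in((226,272),(363,307),(391,274))])
print("top",plane("scene",(295,216),.107),plane("side",(287,232),.107),tri((295,216),(287,232)))
print("boss",tri((301,255),(284,270)))
print("blade top",tri((355,253),(324,293)))
a=cv2.imread("pics/scene0.png")[190:315,220:400]; b=cv2.imread("pics/side0.png")[215:360,225:385]
cv2.imwrite("pics/crop.png",np.hstack([cv2.resize(a,(400,480),interpolation=2) if 0 else cv2.copyMakeBorder(cv2.resize(a,(400,278),interpolation=2),0,85,0,0,0),cv2.resize(b,(400,363),interpolation=2)]))
E
```

```text
plate side [0.3939 0.0731 0.012 ] [ 0.4404 -0.167   0.012 ] [ 0.5496 -0.148   0.012 ]
plate scene [0.3868 0.0634 0.012 ] [ 0.446  -0.1674  0.012 ] [ 0.5456 -0.1527  0.012 ]
top [ 0.4692 -0.0185  0.107 ] [ 0.4708 -0.0135  0.107 ] [ 0.4705 -0.016   0.1071]
boss [ 0.4529 -0.041   0.0533]
blade top [ 0.4857 -0.1231  0.07  ]
```

View pics/crop.png

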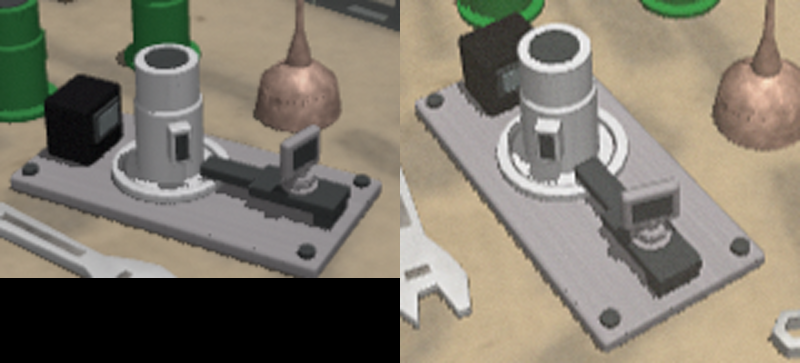

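The crop confirms it: the silver canister is in the nest, its boss faces the robot, and the reader and strap are as described. Next I move above the station for a wrist view.

Emit:
drive_tool([
  [[2.5, 4.5, 2], 0],
  [[3, 5.3, 1], 0],
  [[3, 5.3, 0], 0],
  [[3, 5.3, 0], 0],
  [[3, 5.3, 0], 0],
  [[3, 5.3, 0], 0],
  [[3, 5.3, 0], 0],
  [[3, 5.3, 0], 0],
  [[3, 5.3, 0], 0],
  [[3, 5.3, 0], 0],
], hand=0)

```text
time: 1.35
ee_pos: [0.4597, -0.0793, 0.2606]
eef_rot: [0.991, 0.132, 0.0, 0.0]
ft_force: [0.7, -1.4, -0.7]
width: 0.0867
grip_force: 0.0
```

```bash
python3 - <<'E'
from bench import r, vision
import cv2, numpy as np
s=r.read_state(); c=vision.camera("wrist")
print(s["ee_pos"],s["eef_rot"],s["joint_positions"]); print(c["intrinsics"],c["mount"])
np.savez("w1.npz",K=c["intrinsics"],M=c["mount"],p=s["ee_pos"],q=s["eef_rot"])
cv2.imwrite("pics/w1.png",c["color"][:,:,::-1])
E
```

```text
[ 0.45967431 -0.07927886  0.26056133] [9.91203353e-01 1.32347419e-01 7.51661403e-05 2.59559234e-04] [ 0.72121822 -0.00448862 -0.63759595  1.78496063 -0.00224692  1.35998101
 -1.22122596]
[[371.64829954   0.         319.61547995]
 [  0.         371.64829954 238.13451162]
 [  0.           0.           1.        ]] [[-7.65360200e-04 -9.63451744e-01 -2.67880852e-01  7.30926786e-02]
 [ 9.99999683e-01 -7.95836475e-04  5.18917903e-06 -1.82735743e-03]
 [-2.18188877e-04 -2.67880764e-01  9.63452048e-01 -1.53512213e-01]
 [ 0.00000000e+00  0.00000000e+00  0.00000000e+00  1.00000000e+00]]
```

View pics/w1.png

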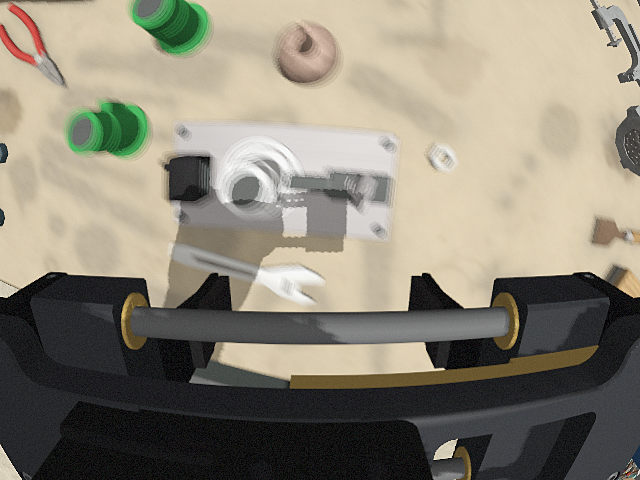

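The picture shows the reader (188,178), canister top (246,188), blade (365,188), nut (442,157) and oil can (305,52), but motion blur spoils it. I'll turn the tool CCW so the last joint has room for the CW turn, step back and look again once still.

Emit:
drive_tool([
  [[0.5, -2, 0], 10.5],
  [[0.5, -2, 0], 10.5],
  [[0.5, -2, 0], 10.5],
  [[0, -2, 0], 10.5],
  [[0, 0, 0], 10.5],
  [[0, 0, 0], 10.5],
  [[0, 0, 0], 10.5],
  [[0, 0, 0], 10.5],
  [[0, 0, 0], 6],
  [[0, 0, 0], 0],
])

```text
time: 2.65
ee_pos: [0.474, -0.1611, 0.2603]
eef_rot: [0.607, 0.794, -0.0, -0.0]
ft_force: [-0.6, 0.1, 0.3]
width: 0.087
grip_force: 0.0
```

```bash
cat > cam.py <<'E'
from bench import r, vision
import cv2, numpy as np
from scipy.spatial.transform import Rotation as Ro
def snap(n):
    s=r.read_state(); c=vision.camera("wrist")
    np.savez(n+".npz",K=c["intrinsics"],M=c["mount"],p=s["ee_pos"],q=s["eef_rot"])
    cv2.imwrite(f"pics/{n}.png",c["color"][:,:,::-1]); print(s["ee_pos"],s["joint_positions"],s["time"])
def wp(n,px,z):
    d=np.load(n+".npz"); K=d["K"]; u=(np.array(px)-K[:2,2])/K[0,0]; t=np.linalg.norm(u)
    v=np.r_[u/t*np.sin(t),np.cos(t)]; R=Ro.from_quat(d["q"]).as_matrix()
    o=d["p"]+R@d["M"][:3,3]; v=R@d["M"][:3,:3]@v
    return o+v*(z-o[2])/v[2]
E
python3 -c "
from cam import *
snap('w2')"
```

```text
[ 0.47397499 -0.16110602  0.26033044] [ 0.82704114  0.08275311 -0.61753692  1.70888335  0.04876957  1.36588971
  0.46615801] 2.65
```

View pics/w2.png

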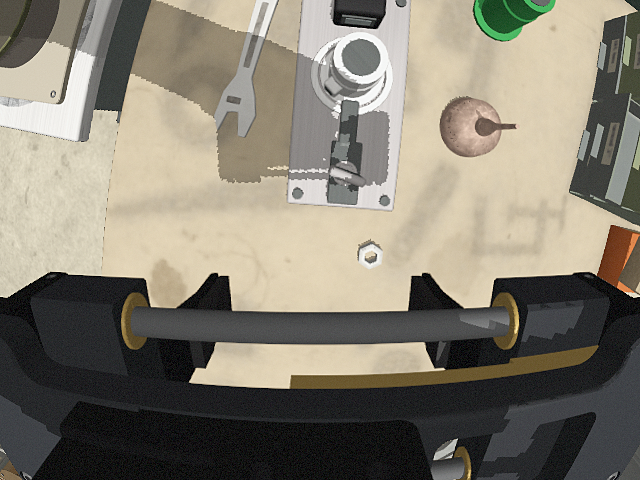

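Sharp view: canister top near (360,60), blade near (348,175), plate bolts at (297,193), (384,201) and (400,2). I'll enlarge this part to pick exact pixels.

```bash
python3 -c "
import cv2
a=cv2.imread('pics/w2.png')[0:214,280:420]; cv2.imwrite('pics/w2c.png',cv2.resize(a,None,fx=2.8,fy=2.8,interpolation=2))"
```

```text
(no output)
```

View pics/w2c.png

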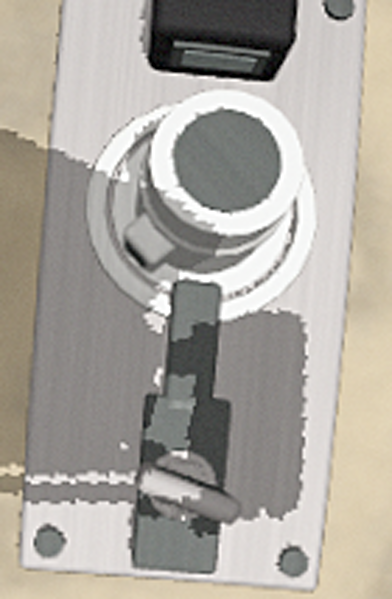

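Enlarged: canister top centre at crop (227,160), boss pointing down-left near (150,240), blade top edge from (142,475) to (238,505), bolts at (50,541), (292,560) and (339,5).

```bash
python3 - <<'E'
from cam import *
from h import tri,plane
np.set_printoptions(precision=4,suppress=True)
f=lambda x,y,z: wp("w2",(x/2.8+280,y/2.8),z)
A,B,C=f(50,541,.014),f(292,560,.014),f(339,5,.014)
print("bolts",A,B,C,"yaw short",np.degrees(np.arctan2(*(B-A)[1::-1])),"long",np.degrees(np.arctan2(*(C-B)[1::-1]))-90)
print("centre",(A+C)/2)
sb=[plane("side",p,.013) for p in((309.2,342.5),(361,313),(239,255.5))]; print("side bolts",*sb)
sc=[plane("scene",p,.013) for p in((358,303),(382.5,271.5),(233,266))]; print("scene bolts",*sc)
print("top w",f(227,160,.107),"ring",f(202,203,.02))
print("boss tri",tri((301.5,254.4),(284.2,271.4)))
for p in((148,212),(180,243),(155,265),(125,238)): print("boss q",f(*p,.068))
for p in((142,472),(238,505),(150,490),(235,520)): print("blade",f(*p,.073))
print("nutflange",f(183,487,.04))
E
```

```text
bolts [ 0.447  -0.1533  0.014 ] [ 0.5404 -0.1354  0.014 ] [0.499  0.0862 0.014 ] yaw short 10.852749607661238 long 10.576838645454956
centre [ 0.473  -0.0335  0.014 ]
side bolts [ 0.4468 -0.156   0.013 ] [ 0.5415 -0.1367  0.013 ] [0.4046 0.0658 0.013 ]
scene bolts [ 0.4484 -0.1566  0.013 ] [ 0.542  -0.1387  0.013 ] [0.4054 0.0662 0.013 ]
top w [ 0.469  -0.0143  0.107 ] ring [ 0.4685 -0.0124  0.02  ]
boss tri [ 0.4517 -0.0441  0.055 ]
boss q [ 0.4506 -0.0296  0.068 ]
boss q [ 0.4634 -0.0369  0.068 ]
boss q [ 0.4575 -0.0463  0.068 ]
boss q [ 0.4457 -0.0402  0.068 ]
blade [ 0.4714 -0.1137  0.073 ]
blade [ 0.5048 -0.1157  0.073 ]
blade [ 0.4755 -0.1188  0.073 ]
blade [ 0.5053 -0.1208  0.073 ]
nutflange [ 0.4887 -0.1175  0.04  ]
```

Station yaw is 10.8°, nest axis (0.469,-0.015), screw axis (0.489,-0.1185). The boss points to about -120.5° and the reader to 100.8°, so the canister needs about 139° CW. Now I approach its neck.

Emit:
drive_tool([
  [[-0.1, 3.65, 0], 10],
  [[-0.1, 3.65, 0], 10],
  [[-0.1, 3.65, 0], 10],
  [[-0.2, 3.65, 0], 10],
  [[0, 0, -3.5], 10],
  [[0, 0, -3.5], 0],
  [[0, 0, -3.5], 0],
  [[0, 0, -3.5], 0],
  [[0, 0, -3.3], 0],
  [[0, 0, 0], 0],
])

```text
time: 3.95
ee_pos: [0.4675, -0.0149, 0.0859]
eef_rot: [0.215, 0.977, 0.0, -0.002]
ft_force: [-0.8, -0.1, 1.2]
width: 0.0868
grip_force: 0.0
```

Emit:
drive_tool([
  [[0, 0, 0], 0],
  [[0, 0, 0], 0],
  [[0, 0, 0], 0],
  [[0, 0, 0], 0],
  [[0, 0, 0], 0],
  [[0, 0, 0], 0],
  [[0, 0, 0], 0],
  [[0, 0, 0], 0],
  [[0, 0, 0], 0],
  [[0, 0, 0], 0],
], hand=0.6, newtons=25)

```text
time: 5.2
ee_pos: [0.4692, -0.0152, 0.0877]
eef_rot: [0.215, 0.977, -0.0, 0.0]
ft_force: [-1.6, -2.0, 4.0]
width: 0.0444
grip_force: 25.0
```

```bash
python3 -c "
from bench import r
s=r.read_state();print({k:s[k].round(4) if hasattr(s[k],'round') else s[k] for k in s if k!='joint_torque'})"
```

```text
{'time': 5.2, 'joint_positions': array([ 0.6518,  0.2092, -0.7698,  1.9906,  0.1721,  1.0064,  0.9386]), 'joint_vel': array([-0.0004, -0.0002,  0.0003, -0.0004,  0.0007,  0.0009, -0.002 ]), 'ee_pos': array([ 0.4692, -0.0152,  0.0877]), 'eef_rot': array([ 2.146e-01,  9.767e-01, -1.000e-04,  1.000e-04]), 'ft_force': array([-1.5602, -2.0407,  4.0096]), 'torque': array([-0.3191,  0.1756,  0.0092]), 'grip_force': 24.989165025763214, 'width': 0.0444456809968662}
```

Gripped at the neck. Now the turn, 139° CW.

Emit:
drive_tool([
  [[0, 0, 0], -5],
  [[0, 0, 0], -9],
  [[0, 0, 0], -9],
  [[0, 0, 0], -9],
  [[0, 0, 0], -9],
  [[0, 0, 0], -9],
  [[0, 0, 0], -9],
  [[0, 0, 0], -9],
  [[0, 0, 0], -9],
  [[0, 0, 0], -9],
])

```text
time: 6.45
ee_pos: [0.4699, -0.0143, 0.0877]
eef_rot: [0.824, 0.566, 0.001, 0.0]
ft_force: [2.8, 1.1, -0.2]
width: 0.0446
grip_force: 25.0
```

Emit:
drive_tool([
  [[0, 0, 0], -9],
  [[0, 0, 0], -9],
  [[0, 0, 0], -9],
  [[0, 0, 0], -9],
  [[0, 0, 0], -9],
  [[0, 0, 0], -5],
  [[0, 0, 0], -3],
  [[0, 0, 0], 0],
  [[0, 0, 0], 0],
  [[0, 0, 0], 0],
])

```text
time: 7.7
ee_pos: [0.4695, -0.0149, 0.0877]
eef_rot: [0.99, 0.142, 0.0, 0.0]
ft_force: [1.8, 0.2, 1.1]
width: 0.0445
grip_force: 25.0
```

```bash
python3 - <<'E'
from cam import *
for n in("scene","side"):
    c=vision.camera(n); cv2.imwrite(f"pics/{n}1.png",c["color"][:,:,::-1])
s=r.read_state();print(s["joint_positions"],s["ee_pos"],s["torque"],np.degrees(2*np.arctan2(s["eef_rot"][1],s["eef_rot"][0])))
E
```

```text
[ 0.41122426  0.16883215 -0.50762726  2.00115881  0.0975754   0.9941412
 -1.43063101] [ 0.46945188 -0.01495247  0.08769822] [-0.15793447 -0.70937138  0.09164646] 16.259291111486622
```

Release, rise and look down between boss and reader.

Emit:
drive_tool([
  [[0, 0, 0], 0],
  [[0, 0, 0], 0],
  [[0, 0, 0], 0],
  [[0, 0, 0], 0],
  [[0, 0, 2], 0],
  [[0, 0, 4], 0],
  [[-1.5, 0.5, 4], 0],
  [[-2.5, 1, 4], 0],
  [[-2, 0.5, 3], 0],
  [[0, 0, 0], 0],
], hand=0)

```text
time: 9.05
ee_pos: [0.4095, 0.0053, 0.2598]
eef_rot: [0.99, 0.141, 0.002, 0.001]
ft_force: [-0.1, 0.0, -0.4]
width: 0.0873
grip_force: 0.0
```

Emit:
drive_tool([
  [[0, 0, 0], 0],
  [[0, 0, 0], 0],
  [[0, 0, 0], 0],
  [[0, 0, 0], 0],
  [[0, 0, 0], 0],
  [[0, 0, 0], 0],
  [[0, 0, 0], 0],
  [[0, 0, 0], 0],
  [[0, 0, 0], 0],
  [[0, 0, 0], 0],
])

```text
time: 10.3
ee_pos: [0.4092, 0.0049, 0.2576]
eef_rot: [0.99, 0.141, 0.0, 0.0]
ft_force: [-0.0, 0.8, -0.5]
width: 0.0874
grip_force: 0.0
```

```bash
python3 - <<'E'
from cam import *
snap('w3')
a=cv2.imread('pics/w3.png')[:270]
cv2.imwrite('pics/w3c.png',cv2.resize(a[60:270,140:420],None,fx=2.8,fy=2.8,interpolation=2))
E
```

```text
[0.40920554 0.004931   0.25758086] [ 0.44910891 -0.15307268 -0.50883546  1.91466457 -0.0759406   1.36135434
 -1.32651725] 10.3
```

View pics/w3c.png

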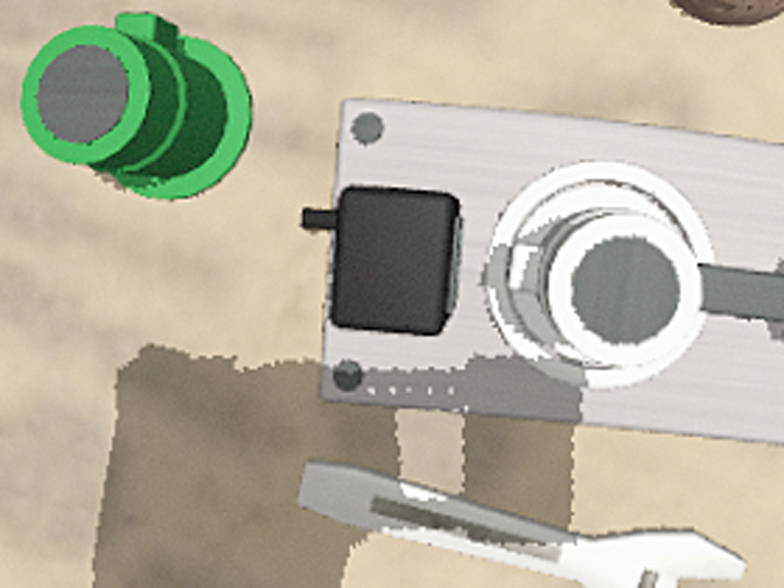

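The boss now stands left of the neck, at about (525,265), towards the reader face at (450,262). One enhanced crop will give its exact angle.

```bash
python3 - <<'E'
import cv2,numpy as np
a=cv2.imread('pics/w3.png')[125:195,285:365]
a=(255*(a/255.)**1.8).astype(np.uint8)
cv2.imwrite('pics/w3d.png',cv2.resize(a,None,fx=8,fy=8,interpolation=1))
E
```

```text
(no output)
```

View pics/w3d.png

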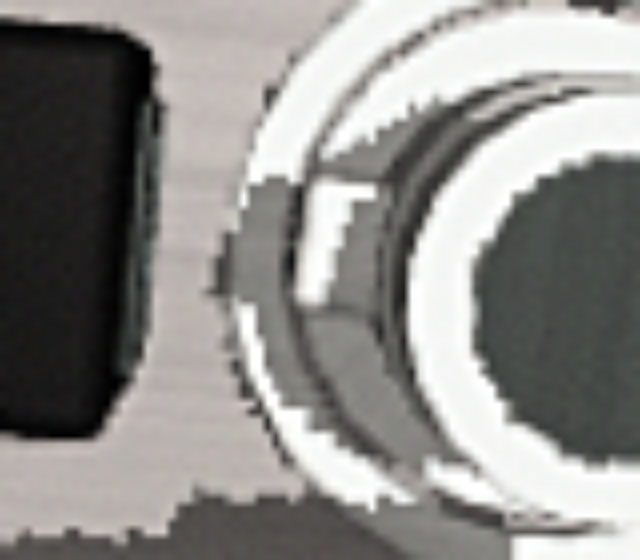

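Boss top outer edge runs from (308,180) to (297,303) and its sides go in to (385,183) and (378,310).

```bash
python3 - <<'E'
from cam import *
np.set_printoptions(precision=4,suppress=True)
f=lambda x,y,z: wp("w3",(x/8+285,y/8+125),z)
g=lambda x,y,z: wp("w3",(x/2.8+140,y/2.8+60),z)
a,b,c,d=f(308,180,.068),f(297,303,.068),f(385,183,.068),f(378,310,.068)
ang=lambda v:np.degrees(np.arctan2(v[1],v[0]))
print(a,b,np.linalg.norm(a-b)); ct=g(626,289,.107); print("top",ct)
print("edge normal",ang(a-b)+90,"sides",ang(a-c),ang(b-d),"radial",ang((a+b)/2-ct),"dist",np.linalg.norm(((a+b)/2-ct)[:2]))
print("bolts",g(367,128,.014),g(347,375,.014),ang(g(367,128,.014)-g(347,375,.014))+90)
print("plate edge",ang(g(346,100,.012)-g(323,398,.012))+90)
E
```

```text
[0.4709 0.021  0.068 ] [0.4569 0.0182 0.068 ] 0.014284963466311121
top [ 0.4689 -0.0133  0.107 ]
edge normal 101.17980513083145 sides 104.14584891059181 101.35501332152019 radial 98.54590329603954 dist 0.033327733086402474
bolts [0.498  0.0859 0.014 ] [0.4039 0.0682 0.014 ] 100.6340549132696
plate edge 100.70520823061656
```

The boss is at about 101° against 100.8° wanted, with the canister free in its nest. Next I move near the blade for a closer look on the way.

Emit:
drive_tool([
  [[0.5, -2, 0], -2],
  [[0.5, -2.5, 0], -3],
  [[0.5, -2.5, 0], -3],
  [[0.5, -2.5, 0], -3],
  [[0.5, -2, -1], -3],
  [[0.5, -0.8, -2], -3],
  [[0, 0, -2], -3],
  [[0, 0, 0], 0],
  [[0, 0, 0], 0],
  [[0, 0, 0], 0],
])

```text
time: 11.6
ee_pos: [0.4397, -0.1181, 0.2084]
eef_rot: [0.999, -0.033, 0.001, 0.0]
ft_force: [0.6, -0.2, 1.0]
width: 0.0871
grip_force: 0.0
```

```bash
python3 - <<'E'
from cam import *
from h import tri
np.set_printoptions(precision=4,suppress=True)
print("oil tip",tri((355,182),(373,208)))
snap('w4')
# project expected screw axis to find crop
d=np.load('w4.npz');R=Ro.from_quat(d["q"]).as_matrix();X=np.array([.489,-.1185,.073])
v=d["M"][:3,:3].T@(R.T@(X-d["p"])-d["M"][:3,3]);t=np.arctan2(np.hypot(v[0],v[1]),v[2]);u=v[:2]/np.hypot(v[0],v[1])*t*d["K"][0,0]+d["K"][:2,2];print(u)
x,y=(u-[50,40]).astype(int); print(x,y)
cv2.imwrite('pics/w4c.png',cv2.resize(cv2.imread('pics/w4.png')[y:y+80,x:x+100],None,fx=7,fy=7,interpolation=1))
E
```

```text
oil tip [ 0.6128 -0.0297  0.1177]
[ 0.4397 -0.1181  0.2084] [ 0.5625 -0.0093 -0.3947  1.9004 -0.0035  1.2485 -1.4671] 11.6
[317.9682 167.4359]
267 127
```

View pics/w4c.png

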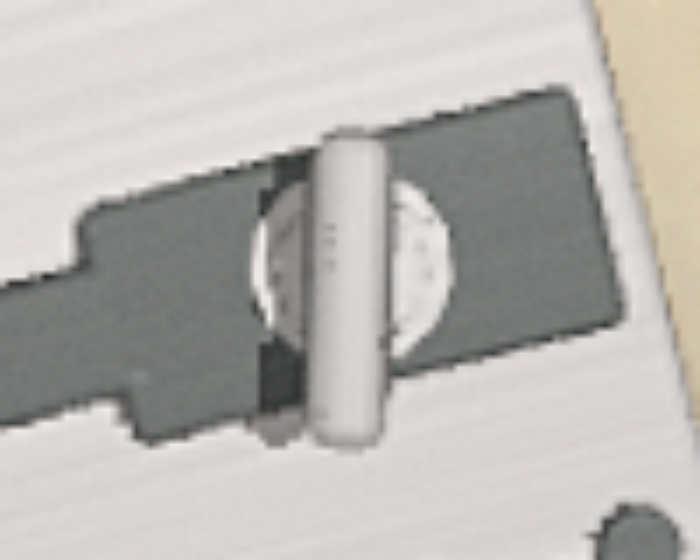

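The blade centre is at (348,290) in the crop, within 1 mm of where I expected, and nearly parallel to the pads. The oil can tip is 15 cm off and clear of the sweep. Descend and pinch.

Emit:
drive_tool([
  [[2, 0, -1], 0],
  [[2.5, 0, -2], 0],
  [[0.45, 0, -3], 0],
  [[0, 0, -3], 0],
  [[0, 0, -3], 0],
  [[0, 0, -2], 0],
  [[0, 0, -1], 0],
  [[0, 0, 0], 0],
  [[0, 0, 0], 0],
  [[0, 0, 0], 0],
])

```text
time: 12.9
ee_pos: [0.4892, -0.1182, 0.0584]
eef_rot: [0.999, -0.033, 0.001, 0.0]
ft_force: [-0.3, -1.0, -0.3]
width: 0.0871
grip_force: 0.0
```

Emit:
drive_tool([
  [[0, 0, 0], 0],
  [[0, 0, 0], 0],
  [[0, 0, 0], 0],
  [[0, 0, 0], 0],
  [[0, 0, 0], 0],
  [[0, 0, 0], 0],
  [[0, 0, 0], 0],
  [[0, 0, 0], 0],
  [[0, 0, 0], 0],
  [[0, 0, 0], 0],
], hand=1, newtons=20)

```text
time: 14.15
ee_pos: [0.4887, -0.1188, 0.0576]
eef_rot: [0.999, -0.033, 0.0, 0.0]
ft_force: [-0.3, -4.3, -1.0]
width: 0.0088
grip_force: 20.0
```

```bash
cat > st.py <<'E'
from bench import r
import numpy as np
s=r.read_state();q=s["eef_rot"];print(s["time"],s["ee_pos"].round(4),"yaw",np.degrees(2*np.arctan2(q[1],q[0])).round(2),"F",s["ft_force"].round(1),"T",s["torque"].round(3),"j7",s["joint_positions"][6].round(3),"w",s["width"],s["grip_force"])
E
python3 st.py
```

```text
14.15 [ 0.4887 -0.1188  0.0576] yaw -3.81 F [-0.3 -4.3 -1. ] T [-0.875 -0.086 -0.043] j7 -1.594 w 0.008822705754787226 19.999646153301
```

Pinched on the blade. Turn CW to just short of the expected stop (-34.2°), then creep.

Emit:
drive_tool([
  [[0, 0, 0], -4],
  [[0, 0, 0], -5],
  [[0, 0, 0], -5],
  [[0, 0, 0], -5],
  [[0, 0, 0], -4],
  [[0, 0, 0], -3],
  [[0, 0, 0], 0],
  [[0, 0, 0], 0],
  [[0, 0, 0], 0],
  [[0, 0, 0], 0],
])

```text
time: 15.4
ee_pos: [0.4888, -0.1187, 0.0576]
eef_rot: [0.967, -0.257, 0.0, 0.0]
ft_force: [0.2, -4.9, -1.0]
width: 0.0087
grip_force: 20.0
```

```bash
python3 st.py
```

```text
15.4 [ 0.4888 -0.1187  0.0576] yaw -29.73 F [ 0.2 -4.9 -1. ] T [-1.028 -0.169 -0.061] j7 -2.029 w 0.008666511901699456 19.999583289027214
```

Emit:
drive_tool([
  [[0, 0, 0], -1],
  [[0, 0, 0], -1],
  [[0, 0, 0], -1],
  [[0, 0, 0], -1],
  [[0, 0, 0], -0.5],
  [[0, 0, 0], 0],
  [[0, 0, 0], 0],
  [[0, 0, 0], 0],
  [[0, 0, 0], 0],
  [[0, 0, 0], 0],
])

```text
time: 16.65
ee_pos: [0.4888, -0.1187, 0.0576]
eef_rot: [0.956, -0.294, 0.0, 0.0]
ft_force: [1.2, -5.7, -1.0]
width: 0.0089
grip_force: 20.0
```

```bash
python3 st.py
```

```text
16.65 [ 0.4888 -0.1187  0.0576] yaw -34.22 F [ 1.2 -5.7 -1. ] T [-1.106 -0.162  0.059] j7 -2.105 w 0.008907995138943152 19.99966719886288
```

Emit:
drive_tool([
  [[0, 0, 0], -1],
  [[0, 0, 0], -1],
  [[0, 0, 0], 0],
  [[0, 0, 0], 0],
  [[0, 0, 0], 0],
  [[0, 0, 0], 0],
  [[0, 0, 0], 0],
  [[0, 0, 0], 0],
  [[0, 0, 0], 0],
  [[0, 0, 0], 0],
])

```text
time: 17.9
ee_pos: [0.4887, -0.1186, 0.0576]
eef_rot: [0.951, -0.31, 0.0, 0.0]
ft_force: [0.4, -5.5, 0.2]
width: 0.0089
grip_force: 20.0
```

```bash
python3 st.py
```

```text
17.9 [ 0.4887 -0.1186  0.0576] yaw -36.17 F [ 0.4 -5.5  0.2] T [-1.149 -0.155  0.401] j7 -2.138 w 0.008897739022821637 20.000037141144276
```

Torque rose to 0.4 N m, so the screw is seated at about -34.3°, agreeing with the geometry. Back off a quarter turn to yaw ≈ 55.9°, which is 92° from the commanded pose.

Emit:
drive_tool([
  [[0, 0, 0], 4],
  [[0, 0, 0], 6],
  [[0, 0, 0], 6],
  [[0, 0, 0], 6],
  [[0, 0, 0], 6],
  [[0, 0, 0], 6],
  [[0, 0, 0], 6],
  [[0, 0, 0], 6],
  [[0, 0, 0], 6],
  [[0, 0, 0], 6],
])

```text
time: 19.15
ee_pos: [0.4887, -0.1189, 0.0577]
eef_rot: [0.982, 0.19, 0.0, 0.0]
ft_force: [1.0, -4.6, -2.4]
width: 0.0085
grip_force: 20.0
```

Emit:
drive_tool([
  [[0, 0, 0], 6],
  [[0, 0, 0], 6],
  [[0, 0, 0], 6],
  [[0, 0, 0], 6],
  [[0, 0, 0], 5],
  [[0, 0, 0], 3],
  [[0, 0, 0], 2],
  [[0, 0, 0], 0.2],
  [[0, 0, 0], 0],
  [[0, 0, 0], 0],
])

```text
time: 20.4
ee_pos: [0.4888, -0.119, 0.0576]
eef_rot: [0.883, 0.469, -0.0, 0.001]
ft_force: [1.6, -5.6, -1.4]
width: 0.0088
grip_force: 20.0
```

```bash
python3 - <<'E'
import st
from bench import vision
import cv2,numpy as np
a=vision.camera("scene")["color"][180:310,215:405,::-1]; b=vision.camera("side")["color"][205:360,225:415,::-1]
cv2.imwrite("pics/fin.png",np.hstack([cv2.resize(a,(400,310)),cv2.resize(b,(400,310))]))
E
```

```text
20.4 [ 0.4888 -0.119   0.0576] yaw 55.96 F [ 1.6 -5.6 -1.4] T [-1.422 -0.337  0.054] j7 -0.593 w 0.00883786584182203 19.999757611658424
```

View pics/fin.png

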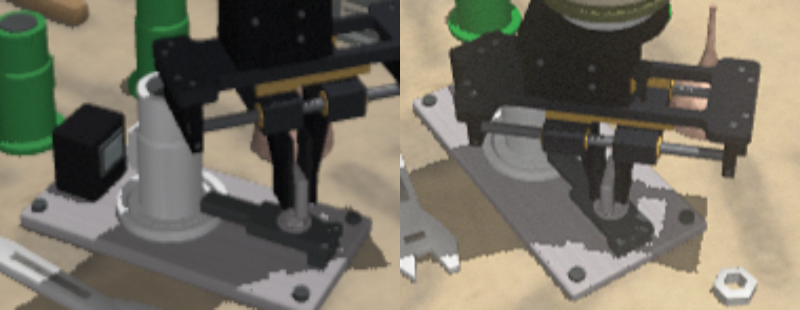

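The final view shows the blade held between the fingers. The canister stands in its nest with the boss out of sight on the reader side, and the wrench, nut and oil can are where they were.

```bash
python3 -c "
from bench import r
print(r.close_job())"
```

```text
the job is handed in; nothing more can be done
None
```

The job is handed in at about 20 s: the canister's boss faces the reader (101° measured, 100.8° wanted) and I let go of it; the thumbscrew was seated, backed off a quarter turn, and its blade is held still in the fingers.

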